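Wet the pot brush and hold it on the soap pump

TASK

Get the pot brush ready for the washing-up: take it off its rest, dip the bristles well down into the yellow rinse bowl and lift them out again, then set the bristles on the steel tray of the soap dispenser and press the tray down as far as it goes, with the brush upright and without forcing it beyond what the pump needs. Finish there: keep the brush in your grip, holding the tray fully down with it. Leave the bowl and everything else on the worktop standing where it is.

Things in the scene. Friction and masses are not known exactly. Their poses are not given: they have to be found in the camera images.
- brush: Upright rigid pot brush, loose, 63 to 117 g, 131 mm tall, round, standing bristles down on its rest. From below: straw-coloured bristles 46 mm wide, 0 to 24 mm; wooden head up to 52 mm wide, 24 to 43 mm; round wooden handle 25 to 27 mm thick, 50 to 100 mm; thicker end, 33 mm, at 105 to 126 mm. Any yaw of grasp will do. Origin: centre of the bristle ends; z up the handle.
- brush_grip (a point): Point on the brush's axis, 92 mm above the bristle ends: where to grip the handle (26 mm thick there).
- rest: Brush rest: a shallow blue ceramic dish, fixed, 82 mm across, 13 mm high; the brush stands on its inner floor, 5 mm above the worktop, roughly in the middle. Origin: centre of its underside.
- bowl: Yellow glazed ceramic rinse bowl, loose, 0.4 kg, empty, round: 112 mm across the rim outside, 104 mm inside, 55 mm high, walls 4 mm, inner floor 6 mm above its underside, narrowing to about 64 mm inside at the floor and 92 mm at 16 mm height. Origin: centre of its underside.
- bowl_rim (a point): Centre of the bowl's mouth, level with the rim, 55 mm above the worktop.
- dispenser: Press-top soap dispenser, fixed to the worktop: dark box 104 mm by 120 mm (x by y in its frame, yaw varies) and 70 mm high with a round steel tray on top. The tray is carried by a pump stem and moves straight down. Origin: centre of the underside.
- tray_top (a point): Centre of the tray's flat floor, where the bristles go; 87 mm above the worktop when up, and moves with the tray. The floor is flat over a diameter of about 76 mm inside a rim 6 mm high and 94 mm across.
- tray (a joint): How far the pump tray is pressed down, in m: 0 is up, 0.012 is fully down at the stop. A spring pushes it back up: it starts to move at about 4 N and takes about 10 N at the stop; beyond that it is rigid.
- mug: Blue mug with a handle, 92 mm tall, bystander. Origin: centre of the underside.
- tumbler: Drinking glass, 100 mm tall, bystander. Origin: centre of the underside.
- mill: Dark wooden pepper mill, 135 mm tall, 56 mm wide, bystander. Origin: centre of the underside.
- refill: Green soap refill bottle, 200 mm tall, 68 mm wide, bystander. Origin: centre of the underside.
- artichoke: Whole artichoke on the cutting board at the right, 80 mm tall, bystander. Origin: its underside.
- artichoke_half: Cut artichoke on the cutting board, bystander. Origin: its underside.
- knife: Paring knife on the cutting board, bystander. Origin: middle of its underside.
There are look-alikes about, which are no part of the job. Leave any red look-alike of the brush alone.

How it is judged:
On the way, in this order (a step that is already met when the one before it is completed fails the run):
1. the bristles are dipped into the rinse bowl: at least 15 mm below its rim, inside the mouth, brush in the grip (horizontal distance between brush and bowl_rim below 0.04 m and z of brush in the frame of bowl_rim below -0.015 m and contact force between the fingers and brush above 1 N), for 0.1 s.
2. the brush is lifted clear of the bowl (z of brush in the frame of bowl_rim above 0.005 m and contact force between the fingers and brush above 1 N), for 0.05 s.
3. the tray is pressed down by the bristles (value of joint tray above 0.0095 m and contact force between brush and dispenser above 4 N), for 0.2 s.
At the end, for the whole second after the job is handed in: Gripped brush upright (within 11 deg), at rest, bristles on the tray floor within 22 mm of its centre, tray at least 9.5 of its 12 mm down, push 4 to 40 N; the robot itself does not touch the dispenser. Bowl upright (within 6 deg), within 30 mm of its start (all of step 3 and contact force between brush and dispenser below 40 N and contact force between the fingers and brush above 3 N and contact force between each of the arm, the fingers and dispenser below 0.5 N and horizontal distance between brush and tray_top below 0.022 m and z of brush in the frame of tray_top below 0.004 m and angle between brush's own z axis and vertical below 0.2 rad and linear speed of brush below 0.01 m/s and angle between bowl's own z axis and vertical below 0.1 rad and distance of bowl from where it was at the start of the episode below 0.03 m); the arm keeps its last pose, push and grip.
It fails at once if the tray is forced: the brush pushes on the dispenser with more than 45 N (contact force between brush and dispenser above 45 N).
It fails at once if the rinse bowl is shoved more than 30 mm or tipped (distance of bowl from where it was at the start of the episode above 0.03 m or angle between bowl's own z axis and vertical above 0.35 rad).
It fails at once if a bystander is moved by more than 20 mm (distance of any of mug, tumbler, mill, refill, artichoke, artichoke_half, knife from where it was at the start of the episode above 0.02 m).
It also fails if it takes over 48 s, if anything falls off the work surface, if the arm or the gripper's body presses on something with over 40 N, if the wrist force passes 120 N, or if a joint passes its speed limit or range.

ROBOT

A 6-joint arm with a two-finger parallel gripper is mounted at the origin on the work surface. World frame = base frame: x ahead of the robot, y to its left, z up, the work surface at z = 0. Lengths are in m, angles in rad, forces in N, time in s.
With the tool pointing down it reaches from about 0.375 to 0.9 m from the base axis. Payload 3.1 kg.
Tool frame: the origin (TCP) lies between the finger pads; the fingertips stand manip.finger_overhang ahead of it and the grasp point (between the pads) lies 5 mm behind it (manip.finger_overhang is the distance from the TCP to the fingertips, in m); z points along the fingers, y is the line along which they close (so a half turn about z gives the same grasp; the last joint's range is limited). The gripper opens to 85 mm and grips with 20 to 120 N. Pads are 22 mm wide; open, the fingers measure 114 mm over their backs; the gripper's body (76 mm by 85 mm) begins 54 mm behind the grasp point. The pads swing forward as they close: fully open they stand 13 mm farther back than shut.
Start: joints at [-1.52, 0.527, 1.433, -0, 1.181, -0.178], TCP at [0.142, -0.609, 0.245] pointing down, gripper open.
Joint ranges: [-3.08, 3.08], [-0.75, 2.2], [0.22, 2.44], [-1.43, 4.57], [0, 2.65], [-2.85, 2.85]. Speed limits (rad/s): [2.79, 2.79, 3.14, 3.14, 3.14, 3.14].

INTERFACE

Orientations are given as a unit quaternion [x, y, z, w].
In Python, from station import manip gives the robot as it stands.
- The arm moves only by the tool drive_tool, never from a script. Its argument "plan" is a list of rows, each a list of 7 numbers: the shift along the tool's x, y, z in m, then the turn, a rotation vector about the tool's x, y, z in degrees, then the opening, from -1 (shut) to 1 (fully open). In form: [[x, y, z, wx, wy, wz, gripper], ...]. A call has 1 to 10 rows; each row shifts and turns the commanded pose from where the row before left it, along the tool's axes as they then stand; what a row does not reach is not made up. A row lasts 1/10 s, in which the tool goes at most 50 mm and 8.59 degrees, less where a joint would pass 70% of its speed; a pose out of reach is approached as far as the arm can. A call is refused whole if a number of a shift passes 0.05 or a number of a turn 8.59, either way. A call with a gripper value outside its range is refused whole. The fingers move at their own pace and stop on an object; "newtons" is the grip in N (left out, the last holds). Time passes only in rows, so rows that do not move let the fingers close. It gives the time, the measured TCP pose, the force, the opening and the grip force at its end, in the units of the state.
- manip.sense(): the state, without advancing time (a new reading comes with each control period).
- manip.snapshot(name): name is "scene" or "top"; returns a dict with "image" (480x640x3 uint8, red, green, blue), "z_map" (480x640 float32, m along the optical axis (not along the pixel's ray), 0 where there is no reading), "fov_y" (degrees; the focal length in pixels is half the picture's height over the tangent of half this angle, whatever the lens; pixels are square), "cx", "cy" (the principal point, pixels), "extrinsics" (4x4, takes a point from camera to world coordinates). Camera axes: x right, y up, looking along -z (the intrinsics and any distortion apply to the point x, -y, -z); pixel columns grow to the right and rows downward; lengths in m; the calibration is good to about 2 mm. A picture is of the moment at which its call begins.
- manip.sign_off(): hands the job in; it is judged then, once.
The state is a dict: "t": time; "q": joint angles; "qd": joint speeds; "tau": joint torques, N m; "tcp_pos": TCP position; "tool_rot": TCP orientation; "force": force on the tool from outside, world axes, zero at the start; "ft_torque": the same for the moment, N m; "finger_gap": opening from 0.0 (shut) to 1.0 (fully open); "gripper_force": force on a finger pad.
Only numpy, scipy, OpenCV 4.12 (cv2) and the standard library are available. Lean on these libraries where they do the work, as an engineer would, in place of code of your own. Each camera call takes 0.05 s, during which the arm holds its last target. There are 200 camera calls.

## Working session

There is one attempt and no reset: what is moved stays moved. The work goes in short steps, Python scripts to look and compute and a tool call to move; the robot and the scene stay as the last step left them, time stands still between calls to the robot, and variables do not carry over. Pictures are saved under pics/ and viewed, at most 10 in all, crops included, and the job is handed in when it is done.

Besides the shell and the picture viewer there is one more tool, called after ">>>" as name(argument=value, ...) on one line, values as JSON. drive_tool: Moves the arm, as the interface text tells. Its arguments: {"type":"object","properties":{"plan":{"type":"array"},"newtons":{"type":"number"}},"required":["plan"]}

```bash
mkdir -p pics; cat > h.py <<'E'
import numpy as np, cv2
from station import manip
def snap(n):
    s=manip.snapshot(n); s['E']=np.array(s['extrinsics']); s['f']=240/np.tan(np.radians(s['fov_y'])/2); return s
def pts(s):
    z=s['z_map']; v,u=np.mgrid[0:480,0:640]
    P=np.stack([(u-s['cx'])/s['f']*z,-(v-s['cy'])/s['f']*z,-z],-1)
    W=P@s['E'][:3,:3].T+s['E'][:3,3]; W[z==0]=np.nan; return W
def save(n,im): cv2.imwrite('pics/'+n,cv2.cvtColor(im,cv2.COLOR_RGB2BGR))
E
python3 - <<'E'
from h import *
import pickle
d={}
for n in('scene','top'):
    s=snap(n); d[n]=s; save(n+'.png',s['image']); print(n,{k:v for k,v in s.items() if k not in('image','z_map','E')})
pickle.dump(d,open('d.pkl','wb'))
print(manip.finger_overhang,manip.sense())
E
```

```text
scene {'fov_y': 50.86225261851806, 'cx': 320.9707596140492, 'cy': 225.0754586242602, 'extrinsics': array([[ 0.89447213, -0.38380655,  0.22937338,  0.83860877],
       [ 0.44709255,  0.77380897, -0.44869581, -0.75009184],
       [-0.00527879,  0.50389703,  0.8637476 ,  1.25103048],
       [ 0.        ,  0.        ,  0.        ,  1.        ]]), 'f': np.float64(504.7309838713861)}
top {'fov_y': 46.148201908894364, 'cx': 329.513054493116, 'cy': 247.1776537617738, 'extrinsics': array([[ 0.00176728,  0.99705799, -0.07663052,  0.4312919 ],
       [-0.99999463,  0.00197355,  0.00261616, -0.14439723],
       [ 0.0027597 ,  0.07662549,  0.99705613,  1.53015695],
       [ 0.        ,  0.        ,  0.        ,  1.        ]]), 'f': np.float64(563.3776533587398)}
0.014 {'t': 0.1, 'q': array([-1.52050052e+00,  5.28375788e-01,  1.43375208e+00, -1.89799167e-05,
        1.18140531e+00, -1.78514700e-01]), 'qd': array([-9.40077549e-04, -1.15159248e-03, -2.32700933e-03, -1.28151389e-03,
        3.90112748e-04,  5.01697448e-05]), 'tau': array([-1.33162875e-04, -4.43304884e+01, -1.78587091e+01, -2.81348321e-04,
        3.91051974e-03,  4.70797076e-06]), 'tcp_pos': array([ 0.14174585, -0.60809166,  0.24443689]), 'tool_rot': array([ 9.93461974e-01,  1.14159386e-01,  5.34021814e-05, -9.68828527e-04]), 'force': array([1.14764445, 0.39266582, 0.66712765]), 'ft_torque': array([ 0.03736687,  0.02686039, -0.03988003]), 'gripper_force': 0.0, 'finger_gap': 0.9998159073030357}
```

View pics/scene.png

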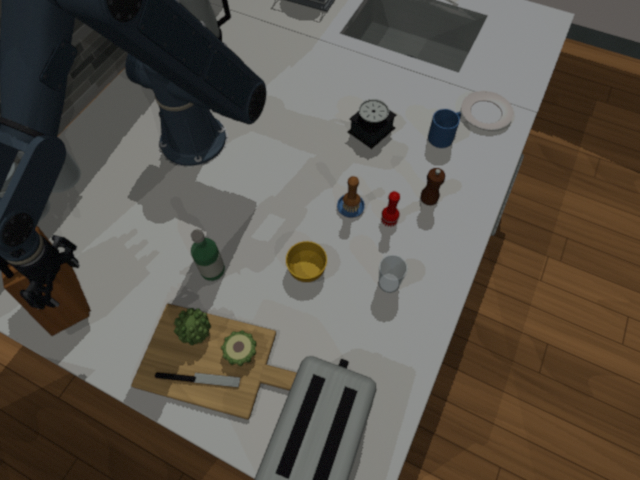

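View pics/top.png

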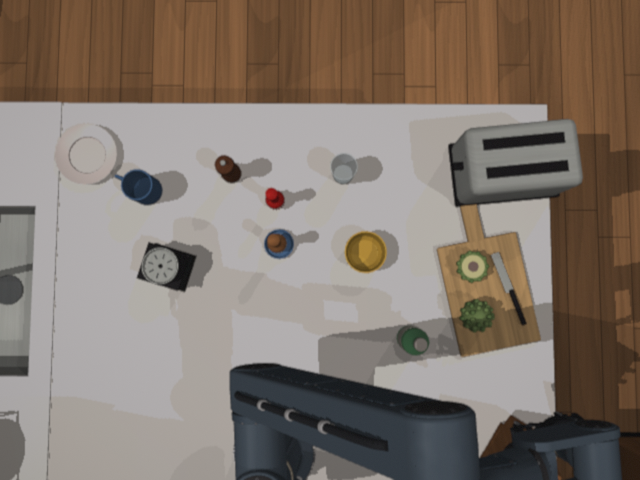

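Candidates for the brush are the wooden one on the blue dish (scene 350,195; top 278,242) and the red one off the dish (scene 391,208; top 274,198). The wooden one fits: straw and wood colours, standing on the blue rest. The bowl is at top (366,252), the dispenser at top (165,265) and the mug at top (141,186).

```bash
cat > m.py <<'E'
from h import *
import pickle
d=pickle.load(open('d.pkl','rb'))
def ray(s,u,v,z):
    r=s['E'][:3,:3]@np.array([(u-s['cx'])/s['f'],-(v-s['cy'])/s['f'],-1]); o=s['E'][:3,3]
    return o+r*(z-o[2])/r[2]
for n,box in (('top',dict(brush=(245,215,310,270),bowl=(335,220,400,285),disp=(130,230,205,300),mug=(115,160,170,210),red=(255,180,300,215),mill=(205,145,250,190),refill=(390,320,435,360),tumbler=(325,150,362,190))),('scene',dict(brush=(330,165,370,225),bowl=(280,235,335,285),disp=(340,90,405,150)))):
    s=d[n]; W=pts(s); print(n,'table z',np.nanmedian(W[280:310,210:240,2]) if n=='top' else np.nanmedian(W[225:235,250:270,2]))
    hsv=cv2.cvtColor(s['image'],cv2.COLOR_RGB2HSV)
    for k,(a,b,c,e) in box.items():
        w=W[b:e,a:c].reshape(-1,3); h=hsv[b:e,a:c].reshape(-1,3); 
        top=np.nanpercentile(w[:,2],99)
        m=w[:,2]>top-.008
        if k=='bowl': m=(w[:,2]>.047)
        q=w[m]; (cx,cy),r=cv2.minEnclosingCircle(q[:,:2].astype(np.float32))
        print(k,'top z',top.round(4),'n',m.sum(),'mean',q.mean(0).round(4),'circ',np.round([cx,cy,r],4))
        if k=='brush':
            for lo,hi in ((.005,.02),(.03,.05),(.055,.105),(.108,.14)):
                q=w[(w[:,2]>lo)&(w[:,2]<hi)&((h[:,0]<30)&(h[:,1]>80))]; 
                if len(q): print('  ',lo,hi,len(q),q.mean(0).round(4),q.min(0).round(4),q.max(0).round(4))
        if k=='disp':
            for lo,hi in ((.06,.075),(.08,.1)):
                q=w[(w[:,2]>lo)&(w[:,2]<hi)]; print('  ',lo,hi,len(q),cv2.minAreaRect(q[:,:2].astype(np.float32)),np.median(q[:,2]))
    # colour ellipse of bowl mask in image -> rim plane
    a,b,c,e=box['bowl']; m=cv2.inRange(hsv[b:e,a:c],(15,110,60),(35,255,255))
    cn=max(cv2.findContours(m,0,1)[0],key=cv2.contourArea); (u,v),ax,_=cv2.fitEllipse(cn); print('bowl ell',u+a,v+b,ax,ray(s,u+a,v+b,.055))
def crop(s,a,b,c,e):return cv2.resize(d[s]['image'][b:e,a:c],(390,400),interpolation=cv2.INTER_CUBIC)
save('crop.png',np.hstack([crop('scene',320,160,411,240),crop('top',235,180,326,273)]))
E
python3 m.py
```

```text
top table z -0.0005849383366927086
brush top z 0.1353 n 122 mean [ 0.5562 -0.0076  0.1336] circ [ 0.5558 -0.0076  0.0162]
   0.005 0.02 1 [0.584  0.0106 0.0067] [0.584  0.0106 0.0067] [0.584  0.0106 0.0067]
   0.03 0.05 75 [ 0.553  -0.0152  0.0459] [ 0.5347 -0.0309  0.0326] [0.5805 0.0179 0.0499]
   0.055 0.105 24 [ 0.5478 -0.0124  0.0645] [ 0.5421 -0.0261  0.055 ] [0.5594 0.0024 0.0932]
   0.108 0.14 131 [ 0.556  -0.0081  0.1326] [ 0.5413 -0.0221  0.1195] [0.5725 0.0081 0.1399]
bowl top z 0.0574 n 242 mean [ 0.5341 -0.2457  0.0537] circ [ 0.533  -0.2419  0.056 ]
disp top z 0.0937 n 693 mean [0.4938 0.2869 0.0893] circ [0.4932 0.2855 0.0471]
   0.06 0.075 568 ((0.4932245910167694, 0.28493428230285645), (0.11639241874217987, 0.10000152885913849), 72.72146606445312) 0.06388860723919676
   0.08 0.1 1027 ((0.49277636408805847, 0.2853524088859558), (0.09269707649946213, 0.09113763272762299), 60.34612274169922) 0.08716423375624194
mug top z 0.0947 n 177 mean [0.7034 0.3516 0.0913] circ [0.7033 0.3503 0.042 ]
red top z 0.1331 n 102 mean [ 0.6736 -0.0007  0.1296] circ [ 0.6736 -0.001   0.015
[... 750 characters left out ...]
 0.0552] [ 0.5705 -0.0006  0.1039]
   0.108 0.14 109 [ 0.5588 -0.0115  0.1301] [ 0.5442 -0.0246  0.1096] [0.5706 0.0089 0.1392]
bowl top z 0.0574 n 267 mean [ 0.5287 -0.2368  0.0536] circ [ 0.5316 -0.2404  0.0569]
disp top z 0.0935 n 466 mean [0.4904 0.2893 0.0894] circ [0.4937 0.2886 0.0506]
   0.06 0.075 404 ((0.4912530779838562, 0.2862865626811981), (0.12159201502799988, 0.10106279700994492), 72.65674591064453) 0.06432059413664393
   0.08 0.1 567 ((0.49094828963279724, 0.28688734769821167), (0.0960831567645073, 0.09106485545635223), 77.4034652709961) 0.0879759920428329
bowl ell 306.0430278778076 260.9256343841553 (39.72730255126953, 40.13395309448242) [ 0.53465254 -0.24407562  0.055     ]
```

View pics/crop.png

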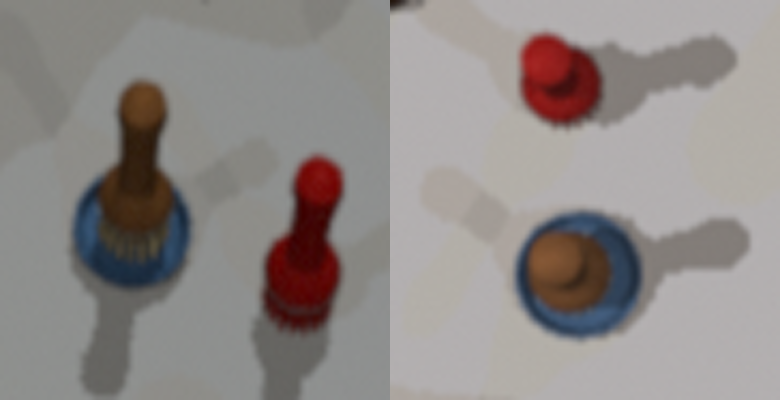

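The crop confirms it: the wooden brush with straw bristles stands on the blue dish, axis at (0.556,-0.0075) and top at 0.135 m. Both views agree on the bowl at (0.533,-0.2425) and the tray at (0.492,0.286), floor height 0.087. Raising the arm above the refill bottle and moving over.

>>> drive_tool(plan=[[0,0,-0.05,0,0,0,1],[0.03,-0.027,0,0,0,0,1],[0.034,-0.031,0,0,0,0,1],[0.034,-0.031,0,0,0,0,1],[0.034,-0.031,0,0,0,0,1],[0.034,-0.031,0,0,0,0,1],[0.034,-0.031,0,0,0,0,1],[0.034,-0.031,0,0,0,0,1],[0.034,-0.031,0,0,0,0,1],[0.034,-0.031,0,0,0,0,1]])

```text
t: 1.1
tcp_pos: [0.3741, -0.2705, 0.2951]
tool_rot: [0.993, 0.114, -0.0, -0.0]
force: [0.6, 0.4, 0.1]
finger_gap: 1.001
gripper_force: 0.0
```

>>> drive_tool(plan=[[0.034,-0.031,0,0,0,0,1],[0.034,-0.031,0,0,0,0,1],[0.034,-0.031,0,0,0,0,1],[0.034,-0.031,0,0,0,0,1],[0.034,-0.031,0,0,0,0,1],[0.034,-0.031,0,0,0,0,1],[0,0,0,0,0,0,1],[0,0,0,0,0,0,1],[0,0,0,0,0,0,1]])

```text
t: 2.0
tcp_pos: [0.5293, -0.0455, 0.2949]
tool_rot: [0.993, 0.114, -0.001, -0.0]
force: [0.2, -0.6, 0.0]
finger_gap: 0.998
gripper_force: 0.0
```

```bash
cat > go.py <<'E'
from h import *
import sys
from scipy.spatial.transform import Rotation as R
t=np.array([float(x) for x in sys.argv[1:4]]); s=manip.sense(); r=R.from_quat(s['tool_rot'])
print('t',s['t'],'tcp',s['tcp_pos'].round(4),'q',s['q'].round(2),'F',s['force'].round(2),'grip',round(s['gripper_force'],1),'gap',round(s['finger_gap'],3))
z=r.as_matrix()[:,2]; v=np.cross(z,[0,0,-1]); print('tilt fix deg (tool)',np.degrees(r.inv().apply(v)).round(2))
print('delta tool mm',(1000*r.inv().apply(t-s['tcp_pos'])).round(1))
E
python3 go.py 0.556 -0.0075 0.092
```

```text
t 2.0 tcp [ 0.5293 -0.0455  0.2949] q [-0.3   0.34  1.6  -0.    1.19  1.05] F [ 0.18 -0.6   0.03] grip 0.0 gap 0.998
tilt fix deg (tool) [-0.01  0.08  0.  ]
delta tool mm [ 34.9 -30.9 202.9]
```

>>> drive_tool(plan=[[0.018,-0.016,0.02,0,0,0,1],[0.017,-0.015,0.03,0,0,0,1],[0,0,0.04,0,0,0,1],[0,0,0.04,0,0,0,1],[0,0,0.03,0,0,0,1],[0,0,0.025,0,0,0,1],[0,0,0.018,0,0,0,1],[0,0,0,0,0,0,1],[0,0,0,0,0,0,1]])

```text
t: 2.9
tcp_pos: [0.5569, -0.0081, 0.0925]
tool_rot: [0.994, 0.113, -0.0, -0.0]
force: [-0.6, -0.7, -0.4]
finger_gap: 0.999
gripper_force: 0.0
```

```bash
python3 go.py 0.556 -0.0075 0.092; python3 -c "
from h import *
s=snap('scene'); save('a.png',cv2.resize(s['image'][120:270,270:470],(800,600)))"
```

```text
t 2.9 tcp [ 0.5569 -0.0081  0.0925] q [-0.22  0.66  1.73 -0.    0.76  1.13] F [-0.64 -0.67 -0.35] grip 0.0 gap 0.999
tilt fix deg (tool) [-0.01  0.02 -0.  ]
delta tool mm [-0.7 -0.8  0.6]
```

View pics/a.png

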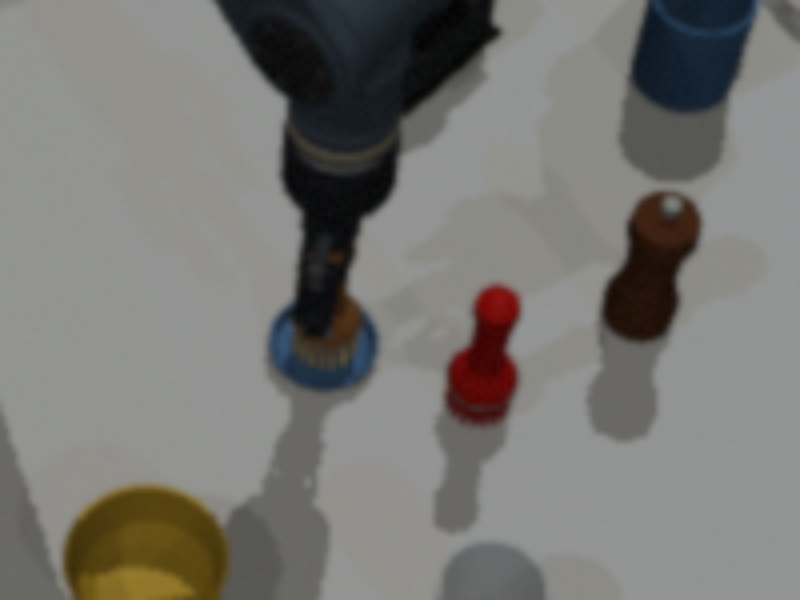

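The fingers straddle the brush handle (crop 325,320). The red one (crop 480,350) is well clear. Closing.

>>> drive_tool(plan=[[0,0,0,0,0,0,-1],[0,0,0,0,0,0,-1],[0,0,0,0,0,0,-1],[0,0,0,0,0,0,-1],[0,0,0,0,0,0,-1],[0,0,0,0,0,0,-1],[0,0,0,0,0,0,-1],[0,0,0,0,0,0,-1],[0,0,0,0,0,0,-1]], newtons=55)

```text
t: 3.85
tcp_pos: [0.5575, -0.0066, 0.093]
tool_rot: [0.993, 0.114, 0.001, 0.0]
force: [-0.7, 1.1, 6.6]
finger_gap: 0.332
gripper_force: 52.0
```

>>> drive_tool(plan=[[0,0,-0.01,0,0,0,-1],[0,0,-0.02,0,0,0,-1],[0,0,-0.03,0,0,0,-1],[0,0,-0.03,0,0,0,-1],[0,0,-0.01,0,0,0,-1],[0,0,0,0,0,0,-1],[0,0,0,0,0,0,-1]])

```text
t: 4.55
tcp_pos: [0.5562, -0.0067, 0.1914]
tool_rot: [0.993, 0.114, -0.001, -0.0]
force: [0.1, -0.4, -0.8]
finger_gap: 0.336
gripper_force: 52.8
```

```bash
python3 go.py 0.533 -0.2425 0.19; cat > br.py <<'E'
from h import *
import sys
s=snap('scene'); W=pts(s); t=manip.sense()['tcp_pos']; hsv=cv2.cvtColor(s['image'],cv2.COLOR_RGB2HSV)
rel=W-t; m=(np.hypot(rel[...,0],rel[...,1])<.05)&(rel[...,2]>-.11)&(rel[...,2]<-.01)&(hsv[...,0]<30)&(hsv[...,1]>60)
q=rel[m]; print('rel to tcp',len(q),q.min(0).round(4),q.max(0).round(4))
for lo in np.arange(-.095,-.02,.01):
    p=q[(q[:,2]>=lo)&(q[:,2]<lo+.01)]
    if len(p)>2: print(lo.round(3),len(p),p[:,:2].min(0).round(4),p[:,:2].max(0).round(4))
x=W[m]; vv,uu=np.where(m); a,b=int(np.median(uu)),int(np.median(vv))
save(sys.argv[1],cv2.resize(s['image'][b-60:b+60,a-80:a+80],(800,600)))
E
python3 br.py b.png
```

```text
t 4.55 tcp [ 0.5562 -0.0067  0.1914] q [-0.21  0.51  1.66 -0.    0.98  1.13] F [ 0.11 -0.43 -0.78] grip 52.8 gap 0.336
tilt fix deg (tool) [-0.04  0.1   0.  ]
delta tool mm [-76.1 224.4   1.4]
rel to tcp 208 [-0.022  -0.0274 -0.078 ] [ 0.0248  0.0218 -0.0116]
-0.075 4 [-0.0096 -0.0205] [ 0.0198 -0.005 ]
-0.065 10 [-0.0119 -0.0274] [ 0.0223 -0.0069]
-0.055 72 [-0.022  -0.0272] [0.0248 0.0218]
-0.045 96 [-0.022  -0.0272] [0.022  0.0195]
-0.035 16 [-0.0107 -0.0149] [ 0.0099 -0.0029]
-0.025 5 [ 0.0105 -0.0052] [0.0127 0.0003]
```

View pics/b.png

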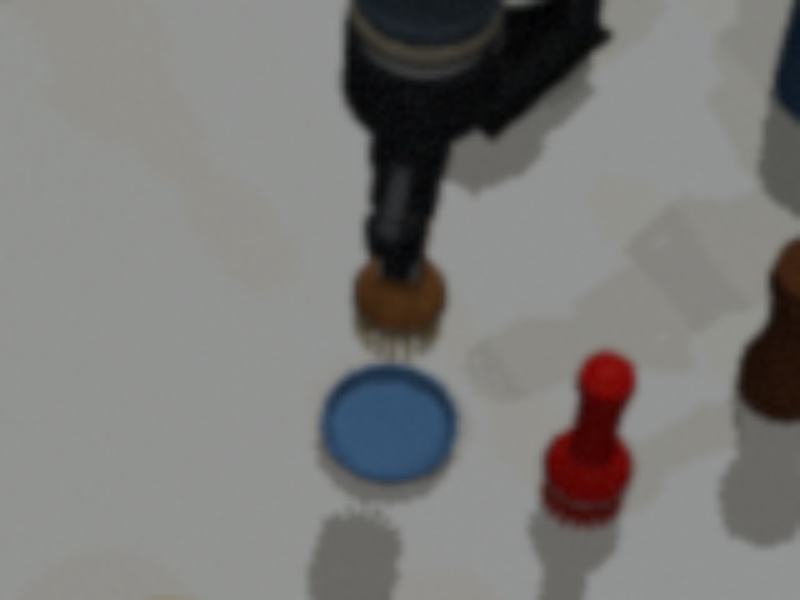

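The brush hangs upright and centred in the grip (crop 400,310), and the rest is empty. Moving to the bowl.

>>> drive_tool(plan=[[-0.008,0.022,0,0,0,0,-1],[-0.012,0.036,0,0,0,0,-1],[-0.012,0.036,0,0,0,0,-1],[-0.012,0.036,0,0,0,0,-1],[-0.012,0.036,0,0,0,0,-1],[-0.012,0.036,0,0,0,0,-1],[-0.008,0.022,0,0,0,0,-1],[0,0,0,0,0,0,-1],[0,0,0,0,0,0,-1]])

```text
t: 5.5
tcp_pos: [0.5328, -0.2419, 0.1906]
tool_rot: [0.994, 0.113, -0.001, -0.002]
force: [0.4, -0.3, -0.2]
finger_gap: 0.331
gripper_force: 52.9
```

```bash
python3 go.py 0.533 -0.2425 0.117
```

```text
t 5.5 tcp [ 0.5328 -0.2419  0.1906] q [-0.62  0.54  1.59  0.    1.02  0.73] F [ 0.39 -0.34 -0.17] grip 52.9 gap 0.331
tilt fix deg (tool) [-0.19  0.13  0.  ]
delta tool mm [ 0.2  0.9 73.5]
```

>>> drive_tool(plan=[[0,0,0.02,0,0,0,-1],[0,0,0.025,0,0,0,-1],[0,0,0.02,0,0,0,-1],[0,0,0.01,0,0,0,-1],[0,0,0,0,0,0,-1],[0,0,0,0,0,0,-1],[0,0,0,0,0,0,-1],[0,0,0,0,0,0,-1]])

```text
t: 6.3
tcp_pos: [0.5345, -0.2425, 0.1184]
tool_rot: [0.993, 0.114, 0.001, 0.001]
force: [0.6, -0.0, -1.5]
finger_gap: 0.333
gripper_force: 52.9
```

>>> drive_tool(plan=[[0,0,-0.02,0,0,0,-1],[0,0,-0.03,0,0,0,-1],[0,0,-0.035,0,0,0,-1],[0,0,-0.035,0,0,0,-1],[0,0,-0.03,0,0,0,-1],[0,0,-0.02,0,0,0,-1],[0,0,0,0,0,0,-1],[0,0,0,0,0,0,-1]])

```text
t: 7.1
tcp_pos: [0.5336, -0.242, 0.2875]
tool_rot: [0.993, 0.114, 0.0, 0.0]
force: [0.6, 0.4, -1.3]
finger_gap: 0.333
gripper_force: 52.9
```

```bash
python3 go.py 0.492 0.286 0.285
```

```text
t 7.1 tcp [ 0.5336 -0.242   0.2875] q [-0.62  0.43  1.48 -0.    1.23  0.73] F [ 0.56  0.42 -1.34] grip 52.9 gap 0.333
tilt fix deg (tool) [ 0.02 -0.02 -0.  ]
delta tool mm [  79.3 -523.7    2.3]
```

>>> drive_tool(plan=[[0.003,-0.02,0,0,0,0,-1],[0.006,-0.04,0,0,0,0,-1],[0.006,-0.04,0,0,0,0,-1],[0.006,-0.04,0,0,0,0,-1],[0.006,-0.04,0,0,0,0,-1],[0.006,-0.04,0,0,0,0,-1],[0.006,-0.04,0,0,0,0,-1],[0.006,-0.04,0,0,0,0,-1],[0.006,-0.04,0,0,0,0,-1],[0.006,-0.04,0,0,0,0,-1]])

```text
t: 8.1
tcp_pos: [0.5009, 0.1432, 0.2856]
tool_rot: [0.993, 0.114, -0.002, -0.0]
force: [0.8, 0.2, -0.7]
finger_gap: 0.332
gripper_force: 53.0
```

>>> drive_tool(plan=[[0.006,-0.04,0,0,0,0,-1],[0.006,-0.04,0,0,0,0,-1],[0.006,-0.04,0,0,0,0,-1],[0.004,-0.024,0,0,0,0,-1],[0,0,0,0,0,0,-1],[0,0,0,0,0,0,-1],[0,0,0,0,0,0,-1]])

```text
t: 8.8
tcp_pos: [0.4911, 0.2853, 0.2863]
tool_rot: [0.993, 0.114, -0.001, 0.0]
force: [-0.2, 0.0, -0.3]
finger_gap: 0.338
gripper_force: 53.0
```

```bash
python3 go.py 0.492 0.286 0.19; python3 br.py c.png
```

```text
t 8.8 tcp [0.4911 0.2853 0.2863] q [ 0.33  0.41  1.53 -0.    1.21  1.67] F [-0.16  0.01 -0.32] grip 53.0 gap 0.338
tilt fix deg (tool) [ 0.04  0.15 -0.  ]
delta tool mm [ 1.3 -0.6 96.3]
rel to tcp 244 [-0.0208 -0.0303 -0.0824] [ 0.0228  0.0157 -0.0122]
-0.085 15 [-0.019  -0.0205] [0.0204 0.0046]
-0.075 15 [-0.0178 -0.0235] [0.0203 0.0016]
-0.065 28 [-0.0147 -0.0276] [ 0.0228 -0.009 ]
-0.055 63 [-0.0172 -0.0303] [0.0224 0.0157]
-0.045 89 [-0.0208 -0.0245] [0.0216 0.0157]
-0.035 24 [-0.0097 -0.015 ] [0.0105 0.0013]
-0.025 8 [-0.0097 -0.0179] [ 0.0115 -0.0046]
```

View pics/c.png

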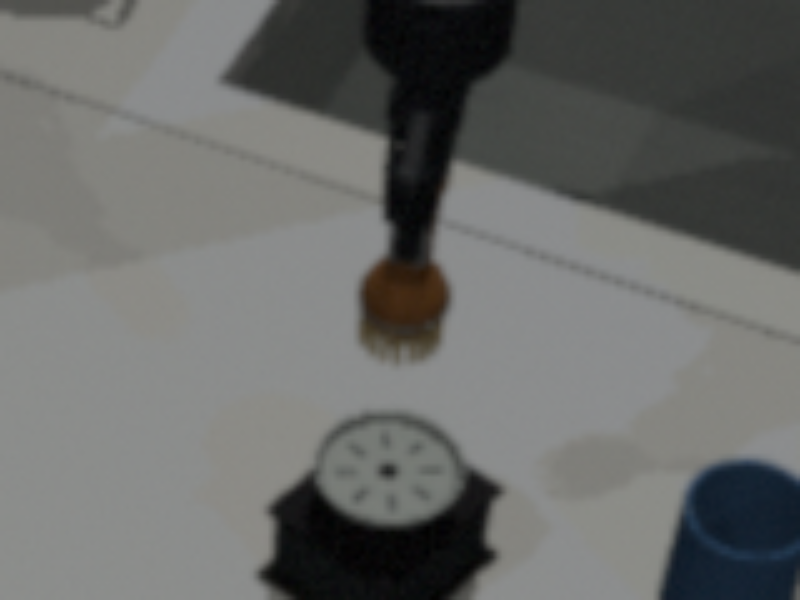

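Brush is upright and centred above the tray (crop 390,465); the mug is clear. Descending to just above contact, expected at TCP z of about 0.174.

>>> drive_tool(plan=[[0.001,-0.001,0.025,0,0,0,-1],[0,0,0.03,0,0,0,-1],[0,0,0.025,0,0,0,-1],[0,0,0.015,0,0,0,-1],[0,0,0.008,0,0,0,-1],[0,0,0,0,0,0,-1],[0,0,0,0,0,0,-1],[0,0,0,0,0,0,-1]])

```text
t: 9.65
tcp_pos: [0.4936, 0.2873, 0.1855]
tool_rot: [0.993, 0.114, 0.001, -0.0]
force: [0.1, 0.4, -1.1]
finger_gap: 0.333
gripper_force: 53.0
```

>>> drive_tool(plan=[[0,0,0.003,0,0,0,-1],[0,0,0.003,0,0,0,-1],[0,0,0.003,0,0,0,-1],[0,0,0.003,0,0,0,-1],[0,0,0,0,0,0,-1],[0,0,0,0,0,0,-1],[0,0,0,0,0,0,-1]])

```text
t: 10.35
tcp_pos: [0.493, 0.2875, 0.1728]
tool_rot: [0.993, 0.114, 0.0, -0.0]
force: [-0.8, 0.1, 4.4]
finger_gap: 0.335
gripper_force: 52.8
```

>>> drive_tool(plan=[[0,0,0.002,0,0,0,-1],[0,0,0.002,0,0,0,-1],[0,0,0.002,0,0,0,-1],[0,0,0,0,0,0,-1],[0,0,0,0,0,0,-1]])

```text
t: 10.85
tcp_pos: [0.4932, 0.2875, 0.1669]
tool_rot: [0.993, 0.114, 0.001, -0.0]
force: [-0.9, 1.8, 6.3]
finger_gap: 0.333
gripper_force: 52.7
```

>>> drive_tool(plan=[[0,0,0.001,0,0,0,-1],[0,0,0.001,0,0,0,-1],[0,0,0.001,0,0,0,-1],[0,0,0,0,0,0,-1],[0,0,0,0,0,0,-1]])

```text
t: 11.35
tcp_pos: [0.4933, 0.2876, 0.1642]
tool_rot: [0.993, 0.114, 0.001, -0.0]
force: [-1.2, 1.2, 7.9]
finger_gap: 0.335
gripper_force: 52.7
```

>>> drive_tool(plan=[[0,0,0.001,0,0,0,-1],[0,0,0.001,0,0,0,-1],[0,0,0,0,0,0,-1],[0,0,0,0,0,0,-1],[0,0,0,0,0,0,-1]])

```text
t: 11.85
tcp_pos: [0.4936, 0.2877, 0.163]
tool_rot: [0.993, 0.114, 0.001, -0.0]
force: [-1.6, 0.2, 11.0]
finger_gap: 0.334
gripper_force: 52.5
```

>>> drive_tool(plan=[[0,0,0.0005,0,0,0,-1],[0,0,0,0,0,0,-1],[0,0,0,0,0,0,-1],[0,0,0,0,0,0,-1]])

```text
t: 12.25
tcp_pos: [0.4938, 0.2878, 0.1629]
tool_rot: [0.993, 0.114, 0.002, -0.0]
force: [-1.7, 0.3, 14.3]
finger_gap: 0.338
gripper_force: 52.4
```

The force now rises without travel, so the tray is at its stop with about 15 N on it. Last check of the tray, brush and bowl.

```bash
python3 go.py 0.492 0.286 0.163; python3 br.py e.png; python3 - <<'E'
from h import *
s=snap('scene');W=pts(s); m=(np.hypot(W[...,0]-.492,W[...,1]-.287)<.05)
z=W[m][:,2]; z=z[(z>.06)&(z<.1)]; print('tray z hist',np.histogram(z,np.arange(.06,.102,.004)))
w=W[235:285,280:335].reshape(-1,3); q=w[w[:,2]>.047]; print('bowl',cv2.minEnclosingCircle(q[:,:2].astype(np.float32)))
E
```

```text
t 12.25 tcp [0.4938 0.2878 0.1629] q [0.33 0.56 1.65 0.   0.93 1.67] F [-1.71  0.32 14.31] grip 52.4 gap 0.338
tilt fix deg (tool) [-0.03 -0.21 -0.  ]
delta tool mm [-2.2  1.4 -0.1]
rel to tcp 246 [-0.0286 -0.0474 -0.1034] [ 0.0429  0.0416 -0.0121]
-0.095 7 [-0.0178 -0.0474] [0.0113 0.0416]
-0.085 25 [-0.0155 -0.0248] [0.0208 0.0073]
-0.075 23 [-0.0187 -0.027 ] [ 0.0194 -0.0033]
-0.065 25 [-0.0181 -0.0271] [ 0.0221 -0.0004]
-0.055 64 [-0.0241 -0.0293] [0.0217 0.0197]
-0.045 65 [-0.0221 -0.0236] [0.0192 0.0121]
-0.035 22 [-0.018  -0.0178] [0.01   0.0001]
-0.025 4 [-0.0104 -0.0146] [ 0.0102 -0.0016]
tray z hist (array([ 66,  51,  29, 126, 133,  56,  22,  14,   3,   9]), array([0.06 , 0.064, 0.068, 0.072, 0.076, 0.08 , 0.084, 0.088, 0.092,
       0.096, 0.1  ]))
bowl ((0.5309234857559204, -0.24099679291248322), 0.05698360875248909)
```

View pics/e.png

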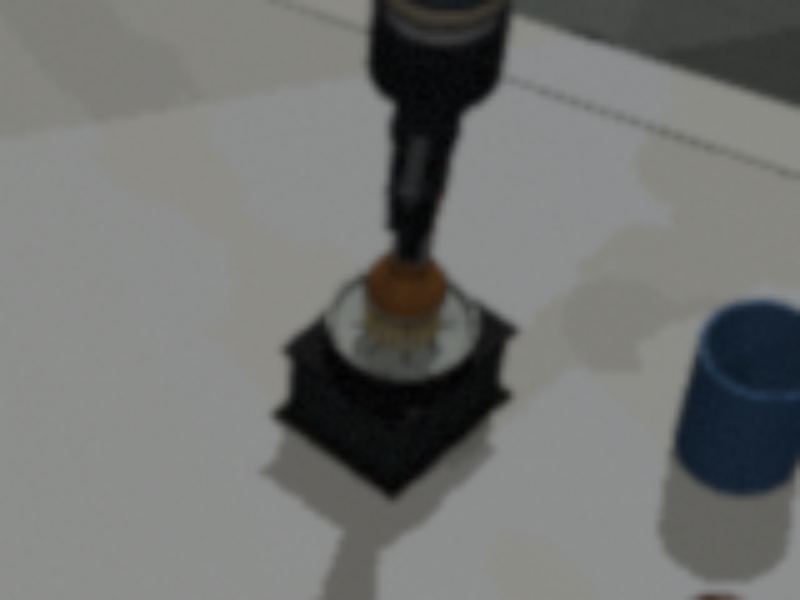

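The brush stands upright in the middle of the tray (crop 403,330). The tray floor reads about 0.075 m, which is fully down, and the bowl has not moved. Handing in.

```bash
python3 -c "
from station import manip
print(manip.sign_off())"
```

```text
the job is handed in; nothing more can be done
None
```

The brush was dipped about 24 mm below the bowl's rim and lifted clear; it now holds the tray at its stop, upright in the grip with about 15 N, the bowl has not moved, and the job is handed in (no verdict was returned).

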